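Lay out a moulding sample for its record photograph

ROBOT

A 7-joint arm with a two-finger parallel gripper is mounted at the origin on a cart in front of the work surface, level with it; the furniture and walls round the work are solid. World frame = base frame: x ahead of the robot, y to its left, z up, the work surface at z = 0. Lengths are in m, angles in rad, forces in N, time in s.
With the tool pointing down it reaches from about 0.4 to 0.85 m from the base axis. Payload 4.5 kg.
Tool frame: the origin (TCP) lies where the fingers leave the gripper's body, on its centre line; the fingertips stand 64 mm ahead of it and the grasp point (between the pads) lies 45 mm ahead of it; z points along the fingers, y is the direction in which the jaws open and shut (so a half turn about z gives the same grasp; the last joint's range is limited). The gripper opens to 88 mm and grips with 3 to 60 N. Pads are 18 mm wide; open, the fingers measure 123 mm over their backs; the gripper's body (75 mm by 187 mm) begins 45 mm behind the grasp point.
Start: joints at [-1.225, 0.689, -0.195, 1.565, 0.157, 0.902, -0.215], TCP at [0.192, 0.595, 0.303] pointing down, gripper open.
Joint ranges: [-3.01, 3.01], [-0.46, 2.08], [-1.47, 1.51], [0.13, 2.56], [-1, 4.14], [0.04, 2.09], [-2.66, 2.66]. Speed limits (rad/s): [2.57, 2.57, 3.14, 3.14, 3.14, 3.14, 3.14].

INTERFACE

Orientations are given as a unit quaternion [x, y, z, w].
In Python, from plant import monitor, snapshot, workorder, finder gives the robot as it stands.
- The arm moves only by the tool carry_out, never from a script. Its argument "motion" is one flat list of numbers, 6 for each row, row after row: the shift along the tool's x, y, z in cm, then the turn, a rotation vector about the tool's x, y, z in rad. In form: [x, y, z, rx, ry, rz, x, y, z, rx, ry, rz, ...]. A call has 1 to 8 rows; each row shifts and turns the commanded pose from where the row before left it, along the tool's axes as they then stand; what a row does not reach is not made up. A row lasts 1/8 s, in which the tool goes at most 62.5 mm and 10.7 degrees, less where a joint would pass 70% of its speed; a pose out of reach is approached as far as the arm can. A call with a gripper value outside its range is refused whole. "hand" is the finger opening in cm, from 0 to 8.81, set as the call begins (left out, the last holds). The fingers move at their own pace and stop on an object; "grip_force" is the grip in N (left out, the last holds). Time passes only in rows, so rows that do not move let the fingers close. It gives the time, the measured TCP pose, the force and the opening at its end, in the units of the state.
- monitor.get_state(): the state, without advancing time (a new reading comes with each control period).
- snapshot(name): name is "scene" or "top"; returns a dict with "frame" (480x640x3 uint8, red, green, blue), "range_z" (480x640 float32, m along the optical axis (not along the pixel's ray), 0 where there is no reading), "fx", "fy", "cx", "cy" (pixels), "rvec" (rotation vector, rad) and "tvec" (3), from world to camera coordinates, as OpenCV has them. Camera axes: x right, y down, z forward; pixel columns grow to the right and rows downward; lengths in m; the calibration is good to about 2 mm. A picture is of the moment at which its call begins.
- workorder.finish_job(): hands the job in, once; it reports no verdict.
Trained networks look in a picture, given as the dict that the camera call returned (one of the last four; its "shot" number tells which), for a name from the list of things; names that differ only in an ending like _2 or _b are one class to them, and where a whole thing is asked for, a point or a joint stands for the part that bears it (a point fixed in the world has none). Each returns a list of dicts, best first, with "p" (0 to 1); they miss things now and then, are a little off and sometimes report something else, mostly with a low value. They report only what shows in the picture. A call takes as long as a camera call.
- finder.masks_of(picture, thing): "pixels" (480x640 bool, what is visible of it) and "extent" ([left, top, right, bottom] in pixels, round what is visible of it).
The state is a dict: "clock": time; "q": joint angles; "qd": joint speeds; "joint_torque": joint torques, N m; "tool_pos": TCP position; "eef_rot": TCP orientation; "contact_force": force on the tool from outside, world axes, zero at the start; "moment": the same for the moment, N m; "opening": opening from 0.0 (shut) to 1.0 (fully open).
Only numpy, scipy, OpenCV 4.12 (cv2) and the standard library are available. Lean on these libraries where they do the work, as an engineer would, in place of code of your own. Each camera call takes 0.05 s, during which the arm holds its last target. There are 200 camera calls.

TASK

Lay out the moulding sample on the grey photo mat for its record photograph: lay the blue connector, pins up, centrally on top of the white label roll, and between the roll and the petri dish stand, upright in one straight line of even centre-to-centre spacing from roll to dish, the blue-capped vial (next to the roll), the middle-sized brass weight (in the middle) and the red-capped vial (next to the dish). Leave the other two weights and the white connector where they are.

Things in the scene. Friction and masses are not known exactly. Their poses are not given: they have to be found in the camera images.
- photo_mat: thin dark grey photo mat fixed to the bench, 80 x 360 mm and 3 mm thick; origin at the centre of its underside, its y axis along its length (roughly across the robot's view, turned up to 0.15 rad), z up. A pale line runs along its middle, a black-and-white scale along the edge nearer the robot
- label_roll: white roll of labels standing flat on one end of the mat's centre line and fixed there (which end varies): 66 mm in diameter, 40 mm tall, with a core hole about 25 mm wide in its flat top; origin at the centre of its underside (on the mat, 3 mm above the bench), z up. Its centre is 280 mm from the petri dish's
- petri_dish: clear glass dish with white pellets in it, fixed on the other end of the mat's centre line: 62 mm in diameter, 16 mm tall; origin at the centre of its underside (on the mat), z up
- blue_connector: blue moulded connector housing, open side with the pins upward, lying on the bench: 46 mm long along its own y, 16 mm wide along x, 12 mm tall, about 12 g; grip it across the 16 mm width (walls 2 to 4 mm thick, floor 3 mm); origin at the centre of its underside, z up
- blue_vial: small white septum vial with a blue cap, standing upright on the bench: 22 mm in diameter, 53 mm tall with its cap (the body below the shoulder is 44 mm tall, the cap 17 mm in diameter), about 22 g; origin at the centre of its underside, z up
- red_vial: small white septum vial with a red cap, standing upright on the bench: 22 mm in diameter, 53 mm tall with its cap (the body below the shoulder is 44 mm tall, the cap 17 mm in diameter), about 22 g; origin at the centre of its underside, z up
- weight_medium: brass check weight, a cylinder with a narrower knob on top, 24 mm in diameter and 40 mm tall (knob included), standing on the bench; the middle-sized of the three, about 100 g; origin at the centre of its underside, z up
- weight_small: brass check weight, a cylinder with a narrower knob on top, 19 mm in diameter and 32 mm tall (knob included), standing on the bench; the smallest of the three, about 50 g, not needed; origin at the centre of its underside, z up
- weight_large: brass check weight, a cylinder with a narrower knob on top, 30 mm in diameter and 50 mm tall (knob included), standing on the bench; the largest of the three, about 200 g, not needed; origin at the centre of its underside, z up
- white_connector: white moulded connector housing, open side with the pins upward, lying on the bench: 36 mm long along its own y, 16 mm wide along x, 12 mm tall, about 12 g; grip it across the 16 mm width (walls 2 to 4 mm thick, floor 3 mm); origin at the centre of its underside, z up; not needed

How it is judged:
At the end, for the whole second after the job is handed in: Blue connector flat, pins up, on the roll, centred to 12 mm. On the mat, upright, within 13 mm of the line from roll to dish: blue vial 70 mm from the roll's centre, middle weight 140, red vial 210 (13 mm, likewise measured from the dish). All at rest; the other three within 20 mm of their start (x of blue_vial in the frame of label_roll between -0.013 and 0.013 m and horizontal distance between blue_vial and label_roll between 0.057 and 0.083 m and horizontal distance between blue_vial and petri_dish between 0.197 and 0.223 m and height (world z) of blue_vial between -0.002 and 0.008 m and angle between each of blue_vial, weight_medium, red_vial, blue_connector's own z axis and vertical below 0.12 rad and x of weight_medium in the frame of label_roll between -0.013 and 0.013 m and horizontal distance between weight_medium and label_roll between 0.127 and 0.153 m and horizontal distance between weight_medium and petri_dish between 0.127 and 0.153 m and height (world z) of weight_medium between -0.002 and 0.008 m and x of red_vial in the frame of label_roll between -0.013 and 0.013 m and horizontal distance between red_vial and label_roll between 0.197 and 0.223 m and horizontal distance between red_vial and petri_dish between 0.057 and 0.083 m and height (world z) of red_vial between -0.002 and 0.008 m and horizontal distance between blue_connector and label_roll below 0.012 m and z of blue_connector in the frame of label_roll between 0.036 and 0.045 m and linear speed of each of blue_vial, weight_medium, red_vial, blue_connector below 0.02 m/s and distance of each of weight_small, weight_large, white_connector from where it was at the start of the episode below 0.02 m); the robot touches nothing.
It fails at once if the weight small, which is not needed, was displaced (distance of weight_small from where it was at the start of the episode above 0.03 m).
It fails at once if the weight large, which is not needed, was displaced (distance of weight_large from where it was at the start of the episode above 0.03 m).
It fails at once if the white connector, which is not needed, was displaced (distance of white_connector from where it was at the start of the episode above 0.03 m).
It also fails if it takes over 93 s, if anything falls off the work surface, if the arm or the gripper's body presses on something with over 40 N, if the wrist force passes 120 N, or if a joint passes its speed limit or range.

## Working session

There is one attempt and no reset: what is moved stays moved. The work goes in short steps, Python scripts to look and compute and a tool call to move; the robot and the scene stay as the last step left them, time stands still between calls to the robot, and variables do not carry over. Pictures are saved under pics/ and viewed, about 12 in all and at most 16, crops included, and the job is handed in when it is done.

Besides the shell and the picture viewer there is one more tool, called after "Request:" as a command line: name --argument value ..., lists and objects as JSON in quotes. carry_out: Moves the arm, as the interface text tells. Its arguments: {"type":"object","properties":{"motion":{"type":"array"},"hand":{"type":"number"},"grip_force":{"type":"number"}},"required":["motion"]}

```bash
mkdir -p pics; ls; cat > h.py <<'E'
import numpy as np, cv2
from plant import monitor, snapshot, workorder, finder
def pts(s,mask=None):
    R=cv2.Rodrigues(np.array(s["rvec"],float))[0]; t=np.array(s["tvec"],float).ravel()
    z=s["range_z"]; ok=z>0
    if mask is not None: ok&=mask
    v,u=np.nonzero(ok); d=z[v,u]
    c=np.stack([(u-s["cx"])/s["fx"]*d,(v-s["cy"])/s["fy"]*d,d],1)
    return (c-t)@R
def save(s,n,box=None,k=1):
    f=s["frame"][:,:,::-1]
    if box: f=f[box[1]:box[3],box[0]:box[2]]
    cv2.imwrite("pics/"+n,cv2.resize(f,None,fx=k,fy=k,interpolation=cv2.INTER_CUBIC))
E
python3 - <<'E'
from h import *
st=monitor.get_state(); print({k:np.round(v,3) for k,v in st.items()})
T="label_roll petri_dish blue_connector blue_vial red_vial weight_medium weight_small weight_large white_connector photo_mat".split()
for n in("scene","top"):
    s=snapshot(n); save(s,n+"0.png")
    R=cv2.Rodrigues(np.array(s["rvec"],float))[0]; print(n,"cam",np.round(-R.T@np.ravel(s["tvec"]),3),s["fx"])
    for t in T:
        for m in finder.masks_of(s,t)[:2]:
            P=pts(s,m["pixels"])
            if len(P)<5: print(t,m["p"],"few");continue
            zt=np.percentile(P[:,2],95); Q=P[P[:,2]>zt-.006]
            r=cv2.minAreaRect((Q[:,:2]*1000).astype(np.float32))
            print(t,round(m["p"],2),np.round(m["extent"]),len(P),"ztop",zt.round(4),"med",np.median(Q,0).round(4),"rect",np.round(r[0],1),np.round(r[1],1),round(r[2],1))
E
```

```text
pics
{'clock': np.float64(0.0), 'q': array([-1.225,  0.69 , -0.194,  1.566,  0.157,  0.902, -0.215]), 'qd': array([-0.001,  0.   ,  0.001, -0.   , -0.001,  0.   ,  0.   ]), 'joint_torque': array([ 1.0000e-03, -5.2758e+01, -1.2670e+00, -1.5344e+01, -5.3000e-02,
        7.0000e-03,  0.0000e+00]), 'tool_pos': array([0.192, 0.594, 0.302]), 'eef_rot': array([ 0.155,  0.988, -0.001, -0.   ]), 'contact_force': array([-0.129,  0.548, -0.138]), 'moment': array([0.008, 0.015, 0.023]), 'opening': np.float64(0.996)}
scene cam [0.183 0.486 0.618] 504.9150065528775
label_roll 0.58 [217. 284. 265. 335.] 1780 ztop 0.044 med [0.532  0.0763 0.0426] rect [533.5  73.5] [65.5 64.5] 79.7
petri_dish 0.92 [291. 200. 327. 227.] 624 ztop 0.0182 med [ 0.5556 -0.2028  0.0159] rect [ 557.7 -205.4] [58.6 65.8] 25.7
blue_connector 0.67 [286. 351. 299. 383.] 326 ztop 0.0127 med [0.4168 0.1205 0.0111] rect [418.8 119. ] [15.8 47.8] 29.4
blue_vial 0.84 [339. 254. 352. 287.] 330 ztop 0.0532 med [ 0.4195 -0.0711  0.0523] rect [419.9 -72.8] [16.1 15.5] 1.8
red_vial 0.92 [309. 293. 318. 324.] 322 ztop 0.0533 med [0.43   
[... 1352 characters left out ...]
75.] 119 ztop 0.0532 med [ 0.421  -0.0747  0.0517] rect [421.7 -74.7] [14.9 14.9] 44.4
weight_medium 0.73 [434. 208. 447. 224.] 180 ztop 0.04 med [ 0.5194 -0.3587  0.0385] rect [ 519.6 -359.4] [14.7 14.3] 2.4
weight_small 0.5 [387. 261. 399. 270.] 90 ztop 0.0326 med [ 0.428  -0.2652  0.0312] rect [ 427.8 -265.3] [11.  10.8] 5.5
weight_large 0.7 [324. 259. 340. 277.] 215 ztop 0.0504 med [ 0.4213 -0.1564  0.0482] rect [ 421.7 -157.1] [18.3 18.4] 17.7
white_connector 0.45 [440. 251. 464. 263.] 176 ztop 0.0122 med [ 0.4371 -0.3762  0.0102] rect [ 437.  -377.3] [35.9 15.9] 64.0
photo_mat 0.84 [186. 172. 384. 234.] 6213 ztop 0.0043 med [ 0.5463 -0.0732  0.0017] rect [548.2 -67.7] [ 81.9 359.7] 4.9
```

View pics/scene0.png

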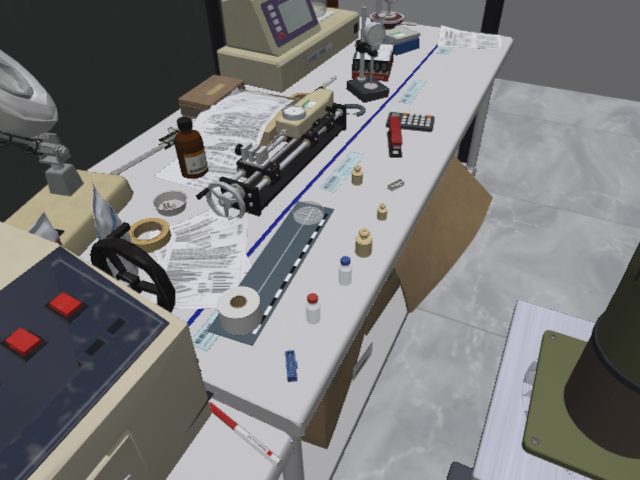

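View pics/top0.png

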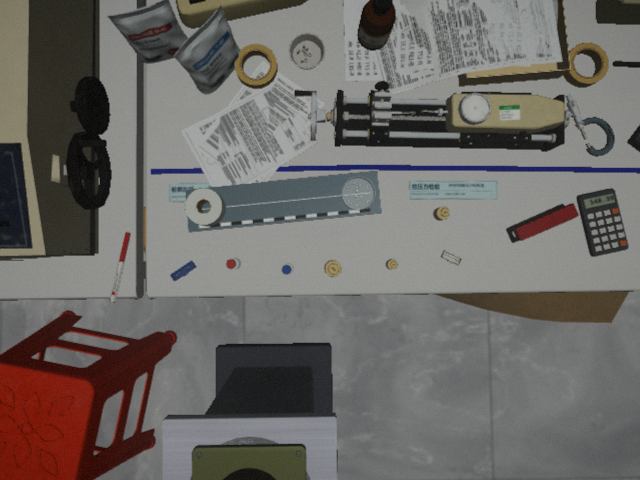

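The pictures agree with the detections. In the top view the roll is at (205,206), the dish at (358,193), the blue connector at (183,270), the red vial at (233,264), the blue vial at (287,268) and the medium weight at (442,213). The large weight, small weight and white connector are at (333,268), (392,264) and (451,257). Next I check obstacle heights along the path.

```bash
python3 - <<'E'
from h import *
P=np.vstack([pts(snapshot(n)) for n in("scene","top")])
P=P[(P[:,2]<.9)]
ys=np.arange(.65,-.5,-.05)
print("x\\y  "+" ".join(f"{int(round(y*100)):4d}" for y in ys))
for x in np.arange(0.05,.8,.05):
    r=[]
    for y in ys:
        Q=P[(abs(P[:,0]-x)<.025)&(abs(P[:,1]-y)<.025)]
        r.append(f"{int(round(np.percentile(Q[:,2],99)*100)):4d}" if len(Q)>3 else "   .")
    print(f"{x:.2f} "+" ".join(r))
s=snapshot("top")
for m in finder.masks_of(s,"red_vial"):
    Q=pts(s,m["pixels"]);Q=Q[Q[:,2]>.045];print(m["p"],m["extent"],len(Q),np.median(Q,0))
Q=pts(s);Q=Q[(abs(Q[:,0]-.431)<.02)&(abs(Q[:,1]-.025)<.02)&(Q[:,2]>.045)];print(cv2.minAreaRect((Q[:,:2]*1000).astype(np.float32)),Q[:,2].max())
E
```

```text
x\y    65   60   55   50   45   40   35   30   25   20   15   10    5    0   -5  -10  -15  -20  -25  -30  -35  -40  -45
0.05    .  -24  -24  -24  -24  -24  -56  -70  -70  -61    0    1   28   24    4    1    0  -61  -70  -70  -70  -70  -70
0.10  -70  -24  -24  -24  -24  -24  -45  -70  -70  -61    0    1    1    1    1    1    0  -61  -70  -70  -70  -70  -70
0.15  -70  -24  -24  -24  -24  -24  -36  -70  -70  -61    0    0    0    0    0    0    0  -60  -70  -70  -70  -70  -70
0.20  -28  -24  -24  -24  -25  -38  -45  -68  -70  -70  -70  -70  -70  -70  -70  -70  -70  -70  -70  -70  -70  -70  -70
0.25  -37  -43  -56  -70  -70  -70  -70  -70  -70  -70  -70  -70  -70  -70  -70  -70  -70  -70  -70  -70  -70  -70  -70
0.30  -69  -70  -70  -70  -70  -70  -70  -70  -70  -70  -70  -70  -70  -70  -70  -70  -70  -70  -70  -70  -70  -70  -70
0.35    .    .    .    .   -1    0   -1   -1    1    0    0    0    0    0    0    0    0    0    0    0    0    0    0
0.40    .    .    .    .    0    0    0    0    1    0    1    1    3    4    5    5    5    0    3    0    0    0    0
0.45    .    .    . 
[... 313 characters left out ...]
2    2    0    3    0    0
0.60    .    .    .    .    .    .   28   28   28   25   24    0    1    1    1    1    0    2    2    0    0    0    0
0.65    .    .    .    .    .    .  -51   28   28   21    0    1    1    1    1    9    9    8   11    6   12   12   11
0.70    .    .    .    .    .    .  -51   28   28   20    0    1    1    1    1    9    9   10   11   10   12   12   11
0.75    .    .    .    .    .    .  -51   28   28    0    0   14   11    2    2    8    7    7   10    2    5    7    6
0.46 [227.4, 254.8, 238.1, 271.5] 71 [0.43291242 0.02229486 0.05180262]
((433.7101135253906, 22.28695297241211), (14.426812171936035, 15.723514556884766), 88.5035629272461) 0.056643395891632996
```

```bash
cat > go.py <<'E'
# usage: go.py x y z jaw_deg : grasp-point target -> turn about tool z, then shift (cm) in turned tool axes
import sys; from h import *; from scipy.spatial.transform import Rotation as Ro
x,y,z,a=map(float,sys.argv[1:5]); st=monitor.get_state()
R=Ro.from_quat(st["eef_rot"]).as_matrix(); p=np.array(st["tool_pos"])
a=np.radians(a); yy=np.array([np.cos(a),np.sin(a),0])
if yy@R[:,1]<0: yy=-yy
zz=np.array([0,0,-1.]); T=np.c_[np.cross(yy,zz),yy,zz]
print("turn",Ro.from_matrix(R.T@T).as_rotvec().round(3),"shift",(T.T@(np.array([x,y,z+.045])-p)*100).round(2),
 "| at",(p+R[:,2]*.045).round(4),"jaw",np.degrees(np.arctan2(R[1,1],R[0,1])).round(1),"q",np.round(st["q"],2),"t",round(float(st["clock"]),2),"F",np.round(st["contact_force"],1),"open",round(float(st["opening"])*88.1,1))
E
python3 - <<'E'
from h import *
P=np.vstack([pts(snapshot(n)) for n in("scene","top")])
m=(P[:,2]>.1)&(P[:,0]>.4)&(P[:,0]<.75)&(P[:,1]<.24)&(P[:,1]>.05)
print([(x,P[m&(abs(P[:,0]-x)<.025)][:,1].min().round(3)) for x in np.arange(.45,.72,.05) if (m&(abs(P[:,0]-x)<.025)).any()])
E
```

```text
[(np.float64(0.5), np.float64(0.197)), (np.float64(0.55), np.float64(0.196)), (np.float64(0.6), np.float64(0.164)), (np.float64(0.6499999999999999), np.float64(0.196)), (np.float64(0.7), np.float64(0.203))]
```

Request:
carry_out --motion '[0,0,-6,0,0,0,-3.63,-3.83,0,0,0,0,-3.63,-3.83,0,0,0,0,-3.63,-3.83,0,0,0,0,-3.63,-3.83,0,0,0,0,-3.63,-3.83,0,0,0,0,-3.63,-3.83,0,0,0,0,-3.63,-3.83,0,0,0,0]' --hand 4.0 --grip_force 15

```text
clock: 2.4
tool_pos: [0.352, 0.2602, 0.363]
eef_rot: [0.155, 0.988, 0.0, 0.0]
contact_force: [1.3, -0.0, 0.7]
opening: 0.456
```

```bash
python3 go.py .420 .118 .12 32.5
```

```text
turn [0.001 0.    0.692] shift [-15.65  -1.91  19.8 ] | at [0.352  0.2603 0.318 ] jaw 72.1 q [-0.58  0.36 -0.22  2.02  0.11  0.77  0.39] t 2.4 F [ 1.3 -0.   0.7] open 40.1
```

Request:
carry_out --motion '[0,0,0,0,0,0.173,0,0,0,0,0,0.173,0,0,0,0,0,0.173,0,0,0,0,0,0.173,-5.2,-0.64,0,0,0,0,-5.2,-0.64,2,0,0,0,-5.2,-0.64,5,0,0,0,0,0,6,0,0,0]'

```text
clock: 3.4
tool_pos: [0.4187, 0.1233, 0.2396]
eef_rot: [0.484, 0.875, 0.002, 0.003]
contact_force: [1.1, 0.8, -0.6]
opening: 0.45
```

```bash
python3 go.py .420 .118 .021 32.5; python3 - <<'E'
from h import *
s=snapshot("scene"); save(s,"s1.png",(200,230,400,420),3)
for n in("scene","top"):
  s=snapshot(n)
  for m in finder.masks_of(s,"blue_connector")[:1]:
    Q=pts(s,m["pixels"]);Q=Q[(Q[:,2]>.004)&(Q[:,2]<.02)];print(n,len(Q),cv2.minAreaRect((Q[:,:2]*1000).astype(np.float32)))
E
```

```text
turn [ 0.006  0.003 -0.008] shift [-0.51 -0.17 17.36] | at [0.419  0.1233 0.1946] jaw 32.1 q [-0.39  0.57 -0.01  2.19  0.02  0.38  0.14] t 3.4 F [ 1.1  0.8 -0.6] open 39.7
scene 191 ((418.734375, 118.85525512695312), (15.940532684326172, 47.76713180541992), 32.95679473876953)
top 112 ((420.6647644042969, 116.7995376586914), (16.018993377685547, 45.58455276489258), 31.57603645324707)
```

View pics/s1.png

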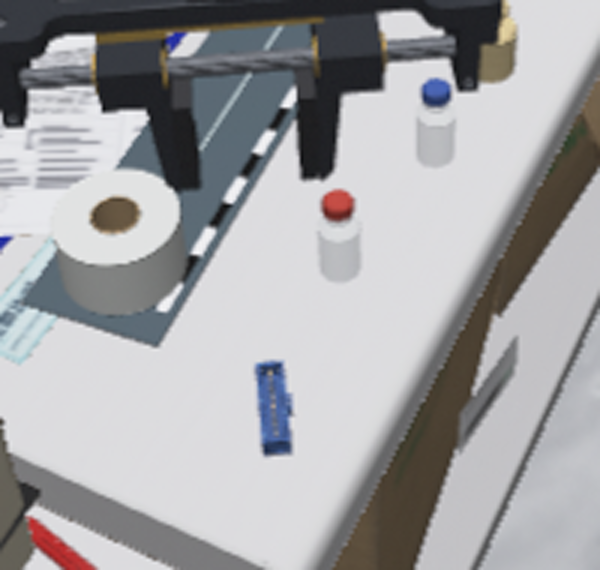

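The picture shows the connector at crop (272,408) with pins up and a keying rib on one side. The gripper is above it and its jaws lie across the connector's width. Going down.

Request:
carry_out --motion '[-0.3,-0.1,4,0,0,0,-0.2,-0.1,4,0,0,0,0,0,4,0,0,0,0,0,2,0,0,0,0,0,0,0,0,0]'

```text
clock: 4.28
tool_pos: [0.4247, 0.1242, 0.1058]
eef_rot: [0.48, 0.877, -0.002, -0.002]
contact_force: [-0.2, -0.3, 0.4]
opening: 0.453
```

```bash
python3 go.py .420 .118 .021 32.5
```

```text
turn [-0.005 -0.002  0.002] shift [-0.27 -0.74  3.98] | at [0.4245 0.1242 0.0608] jaw 32.6 q [-0.38  0.86 -0.02  2.24  0.23  0.04 -0.05] t 4.28 F [-0.2 -0.3  0.4] open 39.9
```

Request:
carry_out --motion '[-0.2,-0.7,2,0,0,0,0,0,0.5,0,0,0,0,0,0,0,0,0]'

```text
clock: 4.65
tool_pos: [0.4237, 0.121, 0.0973]
eef_rot: [0.48, 0.877, -0.006, -0.004]
contact_force: [-0.3, -0.6, -0.1]
opening: 0.451
```

```bash
python3 go.py .420 .118 .021 32.5
```

```text
turn [-0.013 -0.001  0.002] shift [-0.05 -0.48  3.13] | at [0.4232 0.1208 0.0523] jaw 32.6 q [-0.36  0.88 -0.04  2.24  0.78  0.05 -0.59] t 4.65 F [-0.3 -0.6 -0.1] open 39.7
```

Request:
carry_out --motion '[0,-0.3,0.8,0,0,0,0,-0.2,0.8,0,0,0,0,0,0.8,0,0,0,0,0,0,0,0,0]'

```text
clock: 5.15
tool_pos: [0.4222, 0.1186, 0.0796]
eef_rot: [0.48, 0.877, -0.008, -0.005]
contact_force: [-0.4, -0.6, -0.7]
opening: 0.457
```

```bash
python3 go.py .420 .118 .021 32.5
```

```text
turn [-0.02  -0.002  0.001] shift [ 0.06 -0.22  1.36] | at [0.4214 0.1182 0.0346] jaw 32.6 q [-0.35  0.92 -0.05  2.24  1.6   0.04 -1.41] t 5.15 F [-0.4 -0.6 -0.7] open 40.2
```

Request:
carry_out --motion '[0,-0.2,0.7,-0.01,0,0,0,0,0.6,0,0,0,0,0,0,0,0,0]'

```text
clock: 5.52
tool_pos: [0.4196, 0.1167, 0.0661]
eef_rot: [0.481, 0.876, -0.005, -0.004]
contact_force: [-0.1, -0.3, 0.3]
opening: 0.454
```

```bash
python3 go.py .420 .118 .021 32.5
```

```text
turn [-0.013 -0.003 -0.001] shift [0.09 0.11 0.01] | at [0.419  0.1165 0.0211] jaw 32.4 q [-0.18  0.96 -0.32  2.24  1.68  0.26 -1.49] t 5.53 F [-0.1 -0.3  0.3] open 40.0
```

Request:
carry_out --motion '[0,0,0,0,0,0,0,0,0,0,0,0,0,0,0,0,0,0,0,0,0,0,0,0]' --hand 0.5 --grip_force 12

```text
clock: 6.02
tool_pos: [0.4197, 0.1173, 0.0658]
eef_rot: [0.481, 0.877, -0.005, -0.004]
contact_force: [-0.0, -0.9, 4.6]
opening: 0.182
```

Request:
carry_out --motion '[0,0,-2.5,0,0,0,0,0,-3,0,0,0,0,0,-3,0,0,0,0,0,0,0,0,0]'

```text
clock: 6.52
tool_pos: [0.4217, 0.1173, 0.1425]
eef_rot: [0.481, 0.876, -0.004, -0.002]
contact_force: [-0.2, 0.1, -0.6]
opening: 0.183
```

```bash
python3 go.py .5355 .072 .12 4.7;  python3 - <<'E'
from h import *
s=snapshot("scene"); save(s,"s2.png",(200,230,400,420),3)
E
```

```text
turn [-0.008  0.002  0.484] shift [-5.45 10.97 -2.25] | at [0.4214 0.1171 0.0975] jaw 32.4 q [-0.14  0.8  -0.38  2.23  1.05  0.31 -0.88] t 6.53 F [-0.2  0.1 -0.6] open 16.1
```

View pics/s2.png

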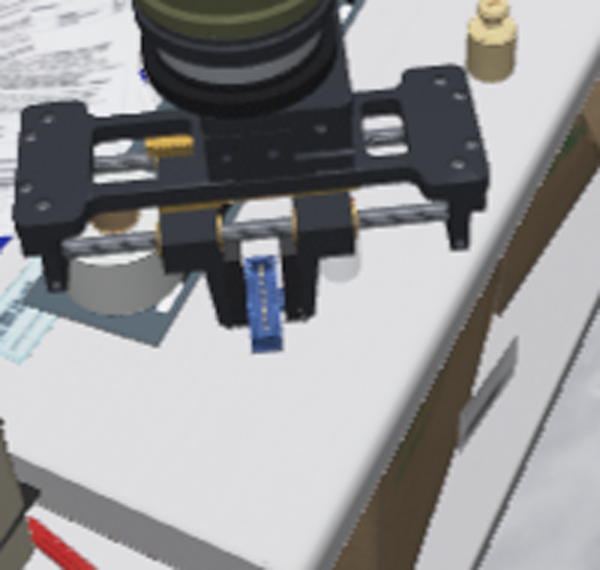

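The connector is held level at crop (263,303), pins up, and clear of the bench. Next is the roll.

Request:
carry_out --motion '[0,0,-1.2,0,0,0.161,0,0,-1.1,0,0,0.161,0,0,0,0,0,0.161,-1.8,3.6,0,0,0,0,-1.8,3.7,0,0,0,0,-1.8,3.7,0,0,0,0,0,0,0,0,0,0]'

```text
clock: 7.45
tool_pos: [0.5379, 0.0702, 0.1616]
eef_rot: [0.679, 0.734, -0.006, -0.0]
contact_force: [-1.0, 0.3, 0.3]
opening: 0.181
```

```bash
python3 go.py .5355 .072 .066 4.7
```

```text
turn [-0.009  0.008 -0.003] shift [ 0.2  -0.23  5.06] | at [0.5376 0.0698 0.1166] jaw 4.5 q [ 0.08  0.84 -0.51  1.91  0.72  0.59 -0.83] t 7.45 F [-1.   0.3  0.3] open 16.0
```

Request:
carry_out --motion '[0.2,-0.2,2.5,-0.008,0.008,0,0,0,2.5,0,0,0,0,0,0.2,0,0,0,0,0,0,0,0,0]'

```text
clock: 7.95
tool_pos: [0.5324, 0.0747, 0.1113]
eef_rot: [0.676, 0.737, -0.001, -0.002]
contact_force: [0.0, -0.4, -0.3]
opening: 0.177
```

```bash
python3 go.py .5355 .072 .064 4.7
```

```text
turn [-0.003 -0.002  0.003] shift [-0.3   0.28  0.23] | at [0.5323 0.0748 0.0663] jaw 4.9 q [ 0.03  0.91 -0.42  1.95  0.81  0.46 -0.92] t 7.95 F [ 0.  -0.4 -0.3] open 15.6
```

Request:
carry_out --motion '[-0.3,0.3,0,0,0,0,0,0,0.2,0,0,0,0,0,0,0,0,0]'

```text
clock: 8.32
tool_pos: [0.5364, 0.0713, 0.1096]
eef_rot: [0.677, 0.736, 0.0, -0.001]
contact_force: [-0.6, 0.3, 0.4]
opening: 0.18
```

```bash
python3 go.py .5355 .072 .064 4.7
```

```text
turn [-0.002 -0.002  0.001] shift [ 0.08 -0.09  0.06] | at [0.5363 0.0714 0.0646] jaw 4.8 q [ 0.03  0.92 -0.42  1.94  0.81  0.46 -0.91] t 8.32 F [-0.6  0.3  0.4] open 15.8
```

Lower 0.6 mm, release and rise.

Request:
carry_out --motion '[0,0,0.07,0,0,0,0,0,0,0,0,0]'

```text
clock: 8.57
tool_pos: [0.5364, 0.0715, 0.1089]
eef_rot: [0.677, 0.736, -0.0, -0.001]
contact_force: [-0.2, -0.4, 2.0]
opening: 0.181
```

Request:
carry_out --motion '[0,0,0,0,0,0,0,0,0,0,0,0,0,0,0,0,0,0,0,0,-2,0,0,0,0,0,-4,0,0,0,0,0,-3,0,0,0,0,0,0,0,0,0]' --hand 4.0

```text
clock: 9.45
tool_pos: [0.5376, 0.0717, 0.2006]
eef_rot: [0.677, 0.736, 0.002, -0.0]
contact_force: [-0.3, 0.3, 0.0]
opening: 0.458
```

```bash
python3 go.py .421 -.0737 .12 4.7; python3 go.py .421 -.0737 .12 90
```

```text
turn [ 0.002 -0.003  0.002] shift [-13.54 -12.81   3.56] | at [0.5377 0.0719 0.1556] jaw 4.8 q [ 0.12  0.78 -0.57  1.9   0.67  0.65 -0.78] t 9.45 F [-0.3  0.3  0. ] open 40.3
turn [ 4.000e-03 -1.000e-03 -1.487e+00] shift [ 11.66 -14.54   3.56] | at [0.5377 0.0719 0.1556] jaw 4.8 q [ 0.12  0.78 -0.57  1.9   0.67  0.65 -0.78] t 9.45 F [-0.3  0.3  0. ] open 40.3
```

Request:
carry_out --motion '[-3.4,-3.2,0,0,0,0,-3.4,-3.2,0,0,0,0,-3.4,-3.2,0,0,0,0,-3.3,-3.2,0,0,0,0,0,0,3,0,0,0,0,0,0,0,0,0]'

```text
clock: 10.2
tool_pos: [0.4189, -0.0741, 0.1672]
eef_rot: [0.677, 0.736, -0.002, -0.003]
contact_force: [0.1, -0.0, 0.9]
opening: 0.452
```

```bash
python3 go.py .421 -.0737 .036 4.7; python3 - <<'E'
from h import *
for n in("scene","top"):
  s=snapshot(n)
  if n=="scene": save(s,"s3.png",(200,180,400,370),3)
  for t in("blue_connector","label_roll"):
   for m in finder.masks_of(s,t)[:1]:
    Q=pts(s,m["pixels"]);Q=Q[Q[:,2]>(.046 if t[0]=='b' else .036)];print(n,t,m["p"],len(Q),cv2.minAreaRect((Q[:,:2]*1000).astype(np.float32)),np.percentile(Q[:,2],[5,50,95]))
E
```

```text
turn [-0.007 -0.002  0.002] shift [0.03 0.21 8.62] | at [ 0.4186 -0.0741  0.1222] jaw 4.8 q [ 0.31  0.74 -0.38  2.25  0.93  0.32 -0.81] t 10.2 F [ 0.1 -0.   0.9] open 39.8
scene blue_connector 0.82 276 ((534.2942504882812, 72.37012481689453), (16.704442977905273, 48.54168701171875), 5.063086986541748) [0.04662292 0.05171713 0.05544022]
scene label_roll 0.58 795 ((533.272216796875, 74.83319854736328), (65.46041107177734, 63.10789108276367), 13.088521003723145) [0.0380616  0.04252856 0.04432231]
top blue_connector 0.82 140 ((536.0791015625, 70.34727478027344), (15.829170227050781, 45.813846588134766), 0.38962143659591675) [0.04644224 0.05219537 0.05486765]
top label_roll 0.66 822 ((535.4286499023438, 71.02013397216797), (64.43630981445312, 65.57472229003906), 33.07855987548828) [0.03891406 0.04169802 0.04412487]
```

View pics/s3.png

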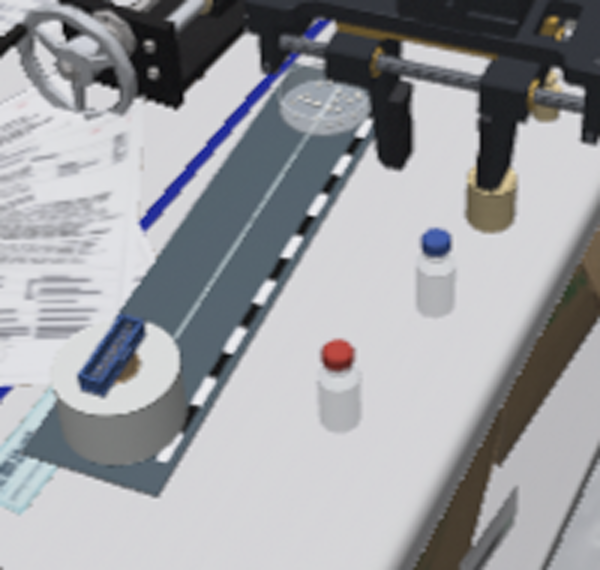

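The connector sits flat and centred on the roll at crop (112,355), within about 2 mm. The blue vial is next, and the jaws are above it.

Request:
carry_out --motion '[0,0.2,3,0,0,0,0,0,2.5,0,0,0,0,0,0,0,0,0]'

```text
clock: 10.88
tool_pos: [0.4219, -0.0733, 0.113]
eef_rot: [0.676, 0.737, -0.001, -0.001]
contact_force: [0.2, -0.4, -0.2]
opening: 0.455
```

```bash
python3 go.py .421 -.0737 .036 4.7
```

```text
turn [-0.004 -0.     0.004] shift [-0.03 -0.09  3.2 ] | at [ 0.4217 -0.0733  0.068 ] jaw 4.9 q [ 0.11  0.85 -0.08  2.28  1.2   0.06 -1.05] t 10.88 F [ 0.2 -0.4 -0.2] open 40.0
```

Request:
carry_out --motion '[0,-0.1,1,0,0,0,0,0,1,0,0,0,0,0,1.2,0,0,0,0,0,0,0,0,0]'

```text
clock: 11.38
tool_pos: [0.421, -0.0738, 0.0849]
eef_rot: [0.677, 0.736, -0.0, -0.002]
contact_force: [-0.4, 0.1, -0.3]
opening: 0.451
```

```bash
python3 go.py .421 -.0737 .036 4.7
```

```text
turn [-0.003 -0.003  0.001] shift [ 0.01 -0.    0.39] | at [ 0.4209 -0.0737  0.0399] jaw 4.8 q [ 0.21  0.91 -0.23  2.28  1.77  0.18 -1.62] t 11.38 F [-0.4  0.1 -0.3] open 39.7
```

Request:
carry_out --motion '[0,0,0.4,0,0,0,0,0,0,0,0,0]'

```text
clock: 11.62
tool_pos: [0.4206, -0.0739, 0.0807]
eef_rot: [0.677, 0.736, -0.001, -0.002]
contact_force: [0.9, -0.6, -0.4]
opening: 0.458
```

Request:
carry_out --motion '[0,0,0,0,0,0,0,0,0,0,0,0,0,0,0,0,0,0,0,0,0,0,0,0]' --hand 1.0 --grip_force 15

```text
clock: 12.12
tool_pos: [0.4205, -0.0737, 0.0805]
eef_rot: [0.677, 0.736, -0.001, -0.002]
contact_force: [1.0, 0.5, 2.0]
opening: 0.242
```

```bash
python3 go.py .541 .0020 .13 4.7
```

```text
turn [-0.005 -0.001  0.002] shift [ 6.56 12.63 -9.45] | at [ 0.4203 -0.0737  0.0355] jaw 4.8 q [ 0.22  0.93 -0.25  2.28  1.79  0.2  -1.64] t 12.12 F [1.  0.5 2. ] open 21.3
```

Request:
carry_out --motion '[0,0,-3,0,0,0,0,0,-3,0,0,0,0,0,-3,0,0,0,2.2,4.2,0,0,0,0,2.2,4.2,0,0,0,0,2.2,4.2,0,0,0,0,0,0,0,0,0,0]'

```text
clock: 13.0
tool_pos: [0.5432, 0.0043, 0.1541]
eef_rot: [0.676, 0.737, -0.001, -0.0]
contact_force: [0.5, 0.2, 0.6]
opening: 0.246
```

```bash
python3 go.py .5408 .0024 .041 4.7
```

```text
turn [-0.002  0.001  0.003] shift [-0.17 -0.25  6.81] | at [0.5431 0.0042 0.1091] jaw 4.9 q [ 0.24  0.87 -0.57  1.92  0.81  0.61 -0.78] t 13.0 F [0.5 0.2 0.6] open 21.7
```

Request:
carry_out --motion '[-0.2,-0.2,3,0,0,0,0,0,3,0,0,0,0,0,0.5,0,0,0,0,0,0,0,0,0]'

```text
clock: 13.5
tool_pos: [0.5376, -0.0015, 0.0891]
eef_rot: [0.677, 0.736, -0.004, -0.001]
contact_force: [-0.8, 0.4, -0.4]
opening: 0.242
```

```bash
python3 go.py .5408 .0024 .0385 4.7
```

```text
turn [-0.007  0.004  0.002] shift [0.36 0.35 0.56] | at [ 0.5373 -0.0017  0.0441] jaw 4.8 q [ 0.18  0.96 -0.46  1.95  0.94  0.47 -0.89] t 13.5 F [-0.8  0.4 -0.4] open 21.4
```

Request:
carry_out --motion '[0.36,0.35,0.2,-0.007,0.004,0,0,0,0.3,0,0,0,0,0,0,0,0,0]'

```text
clock: 13.88
tool_pos: [0.5414, 0.0027, 0.0841]
eef_rot: [0.677, 0.736, 0.0, 0.001]
contact_force: [0.2, -0.7, -0.3]
opening: 0.242
```

```bash
python3 go.py .5408 .0024 .0385 4.7
```

```text
turn [0.001 0.    0.002] shift [-0.02 -0.06  0.06] | at [0.5415 0.0027 0.0391] jaw 4.8 q [ 0.17  0.97 -0.45  1.94  0.95  0.45 -0.9 ] t 13.88 F [ 0.2 -0.7 -0.3] open 21.3
```

Request:
carry_out --motion '[0,0,0.08,0,0,0,0,0,0,0,0,0]'

```text
clock: 14.12
tool_pos: [0.5414, 0.0026, 0.0835]
eef_rot: [0.677, 0.736, 0.0, 0.001]
contact_force: [-0.7, 0.1, 4.3]
opening: 0.247
```

Request:
carry_out --motion '[0,0,0,0,0,0,0,0,0,0,0,0,0,0,0,0,0,0,0,0,-2,0,0,0,0,0,-4,0,0,0,0,0,-4,0,0,0,0,0,0,0,0,0]' --hand 4.0

```text
clock: 15.0
tool_pos: [0.5427, 0.003, 0.1855]
eef_rot: [0.677, 0.736, 0.003, 0.002]
contact_force: [-0.6, 0.4, -0.4]
opening: 0.457
```

```bash
python3 go.py .432 .0245 .12 90; python3 go.py .519 -.3575 .12 95
```

```text
turn [ 0.006  0.004 -1.488] shift [11.07  2.15  2.05] | at [0.5429 0.0031 0.1405] jaw 4.8 q [ 0.27  0.82 -0.62  1.91  0.77  0.66 -0.74] t 15.0 F [-0.6  0.4 -0.4] open 40.3
turn [ 0.005 -0.005  1.567] shift [-5.5  35.71  2.05] | at [0.5429 0.0031 0.1405] jaw 4.8 q [ 0.27  0.82 -0.62  1.91  0.77  0.66 -0.74] t 15.0 F [-0.6  0.4 -0.4] open 40.3
```

Request:
carry_out --motion '[0,0,0,0,0,-0.186,0,0,0,0,0,-0.186,0,0,0,0,0,-0.186,0,0,0,0,0,-0.186,0,0,0,0,0,-0.186,0,0,0,0,0,-0.186,0,0,0,0,0,-0.186,0,0,0,0,0,-0.186]'

```text
clock: 16.0
tool_pos: [0.5406, 0.0024, 0.1817]
eef_rot: [-0.004, 1.0, -0.0, -0.0]
contact_force: [-0.2, 0.1, 0.4]
opening: 0.454
```

```bash
python3 go.py .432 .0245 .1 91; python3 - <<'E'
from h import *
s=snapshot("scene")
for t in("red_vial","blue_vial"):
   for m in finder.masks_of(s,t)[:1]:
    Q=pts(s,m["pixels"]);Q=Q[Q[:,2]>.048];print(t,m["p"],len(Q),cv2.minAreaRect((Q[:,:2]*1000).astype(np.float32)),np.percentile(Q[:,2],95))
E
```

```text
turn [-0.    -0.001 -0.01 ] shift [10.82  2.4   3.67] | at [0.5406 0.0024 0.1367] jaw 90.4 q [ 0.44  0.94 -0.97  1.9   1.02  0.9   0.52] t 16.0 F [-0.2  0.1  0.4] open 40.0
red_vial 0.93 84 ((430.986572265625, 24.91887664794922), (15.382957458496094, 16.597400665283203), 53.77557373046875) 0.05430002421650118
blue_vial 0.55 86 ((539.023681640625, 3.4861927032470703), (16.15238380432129, 14.095673561096191), 37.231170654296875) 0.057333328754879904
```

Request:
carry_out --motion '[3.6,0.8,0,0,0,0,3.6,0.8,0,0,0,0,3.6,0.8,0,0,0,0,0,0,3,0,0,0,0,0,1,0,0,0,0,0,0,0,0,0]'

```text
clock: 16.9
tool_pos: [0.4327, 0.0266, 0.1423]
eef_rot: [0.001, 1.0, -0.0, -0.0]
contact_force: [-0.3, 0.2, 0.1]
opening: 0.458
```

```bash
python3 go.py .4323 .0240 .036 91
```

```text
turn [-0.    -0.001 -0.019] shift [ 0.05 -0.26  6.13] | at [0.4327 0.0266 0.0973] jaw 89.9 q [ 0.35  0.92 -0.87  2.23  1.31  0.68  0.05] t 16.9 F [-0.3  0.2  0.1] open 40.4
```

Request:
carry_out --motion '[0,-0.25,2,0,0,0,0,0,2,0,0,0,0,0,1,0,0,0,0,0,0,0,0,0]'

```text
clock: 17.4
tool_pos: [0.4332, 0.0241, 0.0928]
eef_rot: [0.0, 1.0, 0.0, 0.0]
contact_force: [0.2, 0.4, 0.2]
opening: 0.458
```

```bash
python3 go.py .4323 .0240 .036 91
```

```text
turn [ 0.     0.    -0.018] shift [ 0.09 -0.01  1.18] | at [0.4332 0.0241 0.0478] jaw 90.0 q [ 0.32  1.02 -0.82  2.25  1.5   0.67 -0.1 ] t 17.4 F [0.2 0.4 0.2] open 40.4
```

Request:
carry_out --motion '[0.1,0,1.0,0,0,0,0,0,0.2,0,0,0,0,0,0,0,0,0]'

```text
clock: 17.77
tool_pos: [0.4325, 0.0241, 0.0814]
eef_rot: [-0.0, 1.0, 0.0, 0.001]
contact_force: [-0.5, 0.5, 0.2]
opening: 0.454
```

Request:
carry_out --motion '[0,0,0,0,0,0,0,0,0,0,0,0,0,0,0,0,0,0,0,0,0,0,0,0]' --hand 1.0 --grip_force 15

```text
clock: 18.27
tool_pos: [0.4324, 0.0241, 0.0812]
eef_rot: [-0.0, 1.0, -0.0, 0.001]
contact_force: [0.6, -1.2, 4.0]
opening: 0.243
```

```bash
python3 go.py .5524 -.137 .13 90
```

```text
turn [-0.     0.002  0.001] shift [-12.   -16.11  -9.38] | at [0.4325 0.0241 0.0362] jaw 90.1 q [ 0.31  1.05 -0.81  2.25  1.55  0.68 -0.14] t 18.27 F [ 0.6 -1.2  4. ] open 21.4
```

Request:
carry_out --motion '[0,0,-4,0,0,0,0,0,-4.5,0,0,0,-3,-4,0,0,0,0,-3,-4,0,0,0,0,-3,-4,0,0,0,0,-3,-4,0,0,0,0,0,0,0,0,0,0]'

```text
clock: 19.15
tool_pos: [0.5535, -0.1401, 0.1652]
eef_rot: [0.004, 1.0, -0.001, 0.001]
contact_force: [-0.7, 0.4, -0.7]
opening: 0.243
```

```bash
python3 go.py .5524 -.137 .0392 94
```

```text
turn [-0.002  0.002 -0.077] shift [0.09 0.32 8.1 ] | at [ 0.5536 -0.1402  0.1202] jaw 89.6 q [ 0.66  0.97 -0.9   1.82  1.    0.88  0.82] t 19.15 F [-0.7  0.4 -0.7] open 21.4
```

Request:
carry_out --motion '[0.1,0.3,2,0,0,-0.077,0,0,2.5,0,0,0,0,0,2.5,0,0,0,0,0,0.5,0,0,0,0,0,0,0,0,0]'

```text
clock: 19.77
tool_pos: [0.5512, -0.132, 0.0913]
eef_rot: [-0.039, 0.999, 0.0, 0.0]
contact_force: [0.3, 0.1, -0.3]
opening: 0.245
```

```bash
python3 go.py .5524 -.137 .0392 94
```

```text
turn [0.001 0.001 0.009] shift [-0.08 -0.5   0.71] | at [ 0.5512 -0.132   0.0463] jaw 94.5 q [ 0.61  1.08 -0.83  1.85  1.15  0.79  0.77] t 19.77 F [ 0.3  0.1 -0.3] open 21.6
```

Request:
carry_out --motion '[-0.1,-0.5,0.3,0,0,0,0,0,0.35,0,0,0,0,0,0,0,0,0]'

```text
clock: 20.15
tool_pos: [0.5528, -0.1379, 0.0846]
eef_rot: [-0.039, 0.999, -0.0, 0.001]
contact_force: [0.2, 0.2, -0.1]
opening: 0.244
```

```bash
python3 go.py .5524 -.137 .0392 94
```

```text
turn [-0.     0.001  0.008] shift [0.03 0.1  0.04] | at [ 0.5528 -0.138   0.0396] jaw 94.4 q [ 0.62  1.09 -0.82  1.84  1.16  0.79  0.78] t 20.15 F [ 0.2  0.2 -0.1] open 21.5
```

Request:
carry_out --motion '[0,0.1,0.06,0,0,0,0,0,0,0,0,0]'

```text
clock: 20.4
tool_pos: [0.5529, -0.1369, 0.0842]
eef_rot: [-0.039, 0.999, -0.0, 0.001]
contact_force: [0.5, -1.2, 3.3]
opening: 0.243
```

Request:
carry_out --motion '[0,0,0,0,0,0,0,0,0,0,0,0,0,0,0,0,0,0,0,0,-2,0,0,0,0,0,-4,0,0,0,0,0,-4,0,0,0,0,0,0,0,0,0]' --hand 3.2

```text
clock: 21.28
tool_pos: [0.5543, -0.1363, 0.1869]
eef_rot: [-0.039, 0.999, -0.0, 0.003]
contact_force: [-0.5, 0.3, -0.3]
opening: 0.365
```

```bash
python3 go.py .519 -.3575 .12 94
```

```text
turn [-0.001  0.007  0.008] shift [  5.06 -21.83   2.19] | at [ 0.5546 -0.1363  0.1419] jaw 94.5 q [ 0.67  0.95 -0.94  1.82  0.97  0.91  0.92] t 21.27 F [-0.5  0.3 -0.3] open 32.1
```

Request:
carry_out --motion '[1.2,-5.4,0,0,0,0,1.2,-5.4,0,0,0,0,1.3,-5.4,0,0,0,0,1.3,-5.4,0,0,0,0,0,0,2,0,0,0,0,0,0,0,0,0]' --hand 4.0

```text
clock: 22.02
tool_pos: [0.5182, -0.355, 0.1615]
eef_rot: [-0.039, 0.999, 0.001, -0.001]
contact_force: [0.3, -0.5, -0.4]
opening: 0.45
```

```bash
python3 go.py .519 -.3575 .023 94; python3 - <<'E'
from h import *
for n in("scene","top"):
  s=snapshot(n)
  if n=="scene": save(s,"s4.png",(200,130,420,350),2.7)
  for t in("red_vial","blue_vial","petri_dish","weight_medium"):
   for m in finder.masks_of(s,t)[:1]:
    Q=pts(s,m["pixels"]);Q=Q[(Q[:,2]>np.percentile(Q[:,2],95)-.006)];print(n,t,round(m["p"],2),len(Q),np.round(cv2.minAreaRect((Q[:,:2]*1000).astype(np.float32))[0],1),np.percentile(Q[:,2],95))
E
```

```text
turn [ 0.003 -0.003  0.008] shift [-0.06 -0.25  9.35] | at [ 0.5181 -0.3549  0.1165] jaw 94.5 q [ 1.    1.04 -0.94  1.64  0.98  1.    1.37] t 22.02 F [ 0.3 -0.5 -0.4] open 39.7
scene blue_vial 0.73 72 [539.2   3.9] 0.0569320635533943
scene petri_dish 0.66 154 [ 555.9 -207.2] 0.019260859230841258
scene weight_medium 0.73 33 [ 516.4 -357.3] 0.04118503860735161
top red_vial 0.7 68 [ 552.6 -138.2] 0.057186990082250866
top blue_vial 0.66 67 [541.2   1. ] 0.05740738678067127
top petri_dish 0.72 84 [ 558.7 -206.5] 0.020143955264035902
```

View pics/s4.png

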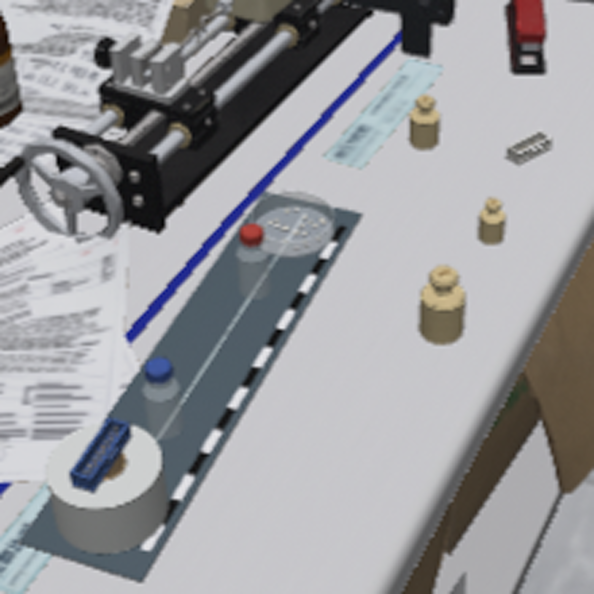

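The connector lies on the roll at crop (100,455). The blue vial (162,400) and red vial (253,265) stand on the pale line. The medium weight is at (425,122), near the raised gripper.

Request:
carry_out --motion '[0,-0.25,3,0,0,0,0,0,3,0,0,0,0,0,1.5,0,0,0,0,0,0,0,0,0]'

```text
clock: 23.02
tool_pos: [0.5195, -0.3582, 0.0883]
eef_rot: [-0.039, 0.999, 0.0, -0.0]
contact_force: [-0.1, 0.5, 1.0]
opening: 0.45
```

```bash
python3 go.py .5190 -.358 .023 94
```

```text
turn [ 0.001 -0.     0.008] shift [0.05 0.02 2.03] | at [ 0.5195 -0.3581  0.0433] jaw 94.5 q [ 0.97  1.14 -0.87  1.65  1.08  0.91  1.3 ] t 23.02 F [-0.1  0.5  1. ] open 39.6
```

Request:
carry_out --motion '[0,0,1.5,0,0,0,0,0,0.5,0,0,0,0,0,0,0,0,0]'

```text
clock: 23.4
tool_pos: [0.5198, -0.3584, 0.0687]
eef_rot: [-0.039, 0.999, 0.0, 0.0]
contact_force: [-0.1, 1.4, 0.4]
opening: 0.453
```

Request:
carry_out --motion '[0,0,0,0,0,0,0,0,0,0,0,0,0,0,0,0,0,0,0,0,0,0,0,0]' --hand 1.0 --grip_force 25

```text
clock: 23.9
tool_pos: [0.5202, -0.3585, 0.0693]
eef_rot: [-0.039, 0.999, -0.0, 0.001]
contact_force: [-0.8, 0.1, 2.0]
opening: 0.263
```

Request:
carry_out --motion '[0,0,-3,0,0,0,0,0,-4,0,0,0,0,0,-4,0,0,0,0,0,-2,0,0,0,0,0,0,0,0,0]'

```text
clock: 24.52
tool_pos: [0.5201, -0.3587, 0.1997]
eef_rot: [-0.039, 0.999, -0.001, 0.001]
contact_force: [0.0, -0.3, -0.2]
opening: 0.263
```

```bash
python3 go.py .5468 -.0673 .14 94
```

```text
turn [-0.001  0.002  0.008] shift [-4.7  28.88  1.47] | at [ 0.5202 -0.3587  0.1547] jaw 94.4 q [ 1.01  1.   -0.97  1.61  0.93  1.05  1.41] t 24.52 F [ 0.  -0.3 -0.2] open 23.2
```

Request:
carry_out --motion '[-0.78,4.8,0,0,0,0,-0.78,4.8,0,0,0,0,-0.78,4.8,0,0,0,0,-0.78,4.8,0,0,0,0,-0.78,4.8,0,0,0,0,-0.78,4.8,0,0,0,0,0,0,0,0,0,0]'

```text
clock: 25.4
tool_pos: [0.5436, -0.0628, 0.1981]
eef_rot: [-0.043, 0.999, 0.002, -0.0]
contact_force: [0.9, 0.2, -0.8]
opening: 0.262
```

```bash
python3 go.py .5468 -.0673 .0273 94
```

```text
turn [ 0.004 -0.     0.016] shift [-0.29 -0.47 12.58] | at [ 0.5436 -0.0626  0.1531] jaw 94.9 q [ 0.55  0.91 -0.94  1.87  0.96  0.89  0.78] t 25.4 F [ 0.9  0.2 -0.8] open 23.1
```

Request:
carry_out --motion '[-0.3,-0.45,3,0,0,0,0,0,3,0,0,0,0,0,3,0,0,0,0,0,1.5,0,0,0,0,0,0,0,0,0]'

```text
clock: 26.02
tool_pos: [0.5466, -0.0726, 0.0926]
eef_rot: [-0.039, 0.999, -0.0, -0.001]
contact_force: [-0.3, 0.2, -0.8]
opening: 0.26
```

```bash
python3 go.py .5468 -.0673 .0273 94
```

```text
turn [-0.    -0.002  0.007] shift [-0.06  0.53  2.03] | at [ 0.5465 -0.0726  0.0476] jaw 94.4 q [ 0.5   1.06 -0.81  1.9   1.16  0.76  0.64] t 26.02 F [-0.3  0.2 -0.8] open 22.9
```

Request:
carry_out --motion '[-0.05,0.5,0.8,0,0,0,0,0,0.8,0,0,0,0,0,0.3,0,0,0,0,0,0,0,0,0]'

```text
clock: 26.52
tool_pos: [0.5476, -0.067, 0.0749]
eef_rot: [-0.039, 0.999, -0.0, 0.0]
contact_force: [-0.9, 0.2, -1.5]
opening: 0.264
```

```bash
python3 go.py .5468 -.0673 .0273 94
```

```text
turn [-0.     0.001  0.008] shift [ 0.08 -0.02  0.26] | at [ 0.5476 -0.067   0.0299] jaw 94.5 q [ 0.48  1.09 -0.79  1.9   1.21  0.73  0.6 ] t 26.52 F [-0.9  0.2 -1.5] open 23.2
```

Request:
carry_out --motion '[0.05,0,0.22,0,0,0,0,0,0.06,0,0,0,0,0,0,0,0,0]'

```text
clock: 26.9
tool_pos: [0.5471, -0.067, 0.0723]
eef_rot: [-0.039, 0.999, -0.0, 0.001]
contact_force: [-0.8, -0.2, 1.0]
opening: 0.267
```

Request:
carry_out --motion '[0,0,0,0,0,0,0,0,0,0,0,0,0,0,0,0,0,0,0,0,-2,0,0,0,0,0,-4,0,0,0,0,0,-5,0,0,0,0,0,0,0,0,0]' --hand 4.0

```text
clock: 27.78
tool_pos: [0.5489, -0.0662, 0.1856]
eef_rot: [-0.039, 0.999, 0.0, 0.004]
contact_force: [0.6, -0.7, -0.1]
opening: 0.454
```

Request:
carry_out --motion '[5,-5,-1,0,0,0,4,-5,-1,0,0,0,0,-5,-1,0,0,0,0,-5,-1,0,0,0,0,-5,0,0,0,0,0,0,0,0,0,0]'

```text
clock: 28.52
tool_pos: [0.4822, -0.3196, 0.2186]
eef_rot: [-0.034, 0.999, -0.001, -0.001]
contact_force: [0.2, 0.4, -0.9]
opening: 0.452
```

```bash
python3 go.py .5 -.3 .2 94; python3 - <<'E'
from h import *
T="label_roll petri_dish blue_connector blue_vial red_vial weight_medium weight_small weight_large white_connector".split()
for n in("scene","top"):
  s=snapshot(n); C={}
  save(s,n+"9.png",(200,130,420,350) if n=="scene" else (150,130,480,300),2.4)
  for t in T:
   for m in finder.masks_of(s,t)[:1]:
    Q=pts(s,m["pixels"]);z=np.percentile(Q[:,2],95);Q=Q[Q[:,2]>z-.006];C[t]=np.array(cv2.minAreaRect((Q[:,:2]*1000).astype(np.float32))[0]);print(n,t,round(m["p"],2),C[t].round(1),z.round(4))
  if "label_roll" in C and "petri_dish" in C:
   d=C["petri_dish"]-C["label_roll"];L=np.hypot(*d);u=d/L;print("L",L.round(1))
   for t in T[2:6]:
    if t in C: e=C[t]-C["label_roll"];print("  ",t,"along",(e@u).round(1),"off",(u[0]*e[1]-u[1]*e[0]).round(1))
E
```

```text
turn [-0.002 -0.001 -0.001] shift [-1.91  1.83 -2.64] | at [ 0.4821 -0.3196  0.1736] jaw 93.9 q [ 1.02  0.92 -0.97  1.77  0.91  0.98  1.31] t 28.52 F [ 0.2  0.4 -0.9] open 39.8
scene label_roll 0.98 [532.8  75.6] 0.0439
scene petri_dish 0.59 [ 549.  -191.8] 0.0188
scene blue_connector 0.63 [534.2  72.5] 0.0553
scene blue_vial 0.59 [539.5   3.6] 0.0561
scene red_vial 0.82 [ 550.5 -134. ] 0.0559
scene weight_medium 0.79 [544.  -65.9] 0.0432
scene weight_large 0.56 [ 419.4 -152.6] 0.0497
scene white_connector 0.59 [ 425.4 -262.9] 0.0322
L 267.9
   blue_connector along 3.2 off 1.3
   blue_vial along 72.3 off 2.3
   red_vial along 210.3 off 5.0
   weight_medium along 141.9 off 2.6
top label_roll 0.64 [535.9  71.6] 0.0441
top petri_dish 0.92 [ 560.7 -206.8] 0.0111
top blue_connector 0.68 [536.   70.7] 0.0549
top blue_vial 0.67 [541.2   0.6] 0.0565
top red_vial 0.41 [ 553.2 -138.2] 0.0567
top weight_medium 0.52 [546.4 -68.3] 0.0438
top weight_large 0.67 [546.4 -68.3] 0.0436
top white_connector 0.44 [ 437.4 -376.9] 0.0121
L 279.6
   blue_connector along 0.9 off 0.0
   blue_vial along 71.2 off -1.0
   red_vial along 210.5 off -1.4
   weight_medium along 140.3 off -2.0
```

View pics/scene9.png

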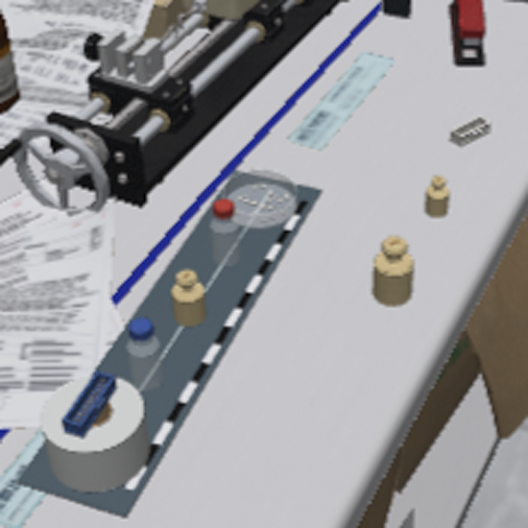

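View pics/top9.png

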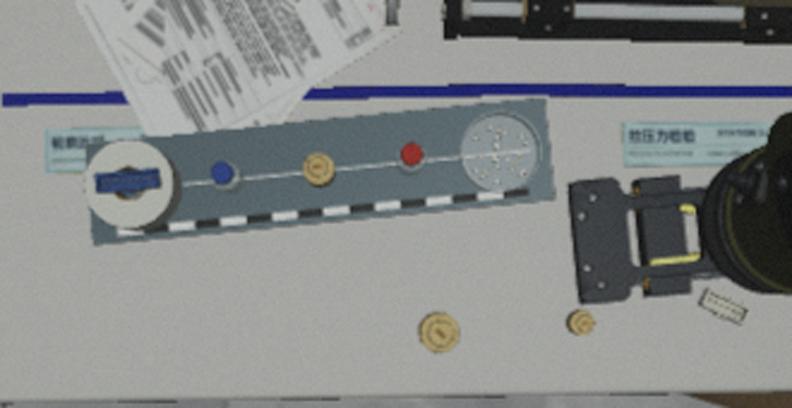

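Both views show the connector flat on the roll at top crop (128,182). The blue vial (222,175), brass weight (318,168) and red vial (412,155) stand on the pale line, and the gripper is clear. I'm handing in.

```bash
python3 -c "
from plant import workorder; print(workorder.finish_job())"
```

```text
the job is handed in; nothing more can be done
None
```

The layout is done, and I handed the job in at about 28.5 s on the robot's clock. Handing in gives no verdict, so the results below are from my own last camera checks.

**Placed items (top camera, measured along the roll-to-dish line):**

| Item | Target | Measured | Off the line |
|---|---|---|---|
| Blue connector | centre of the roll | 0.9 mm from centre, flat, pins up | – |
| Blue vial | 70 mm | 71.2 mm | about 1 mm |
| Middle brass weight | 140 mm | 140.3 mm | about 2 mm |
| Red vial | 210 mm | 210.5 mm | about 1.5 mm |

- **Upright and clear:** the vials and weight stand upright on the mat, and the gripper is raised clear of everything.
- **Items not needed:** I never touched these. The large weight was still within about 2 mm of its start, and the white connector within about 1 mm. I checked the small weight only from the pictures and one mislabelled detection, which matches its starting position to about 1 mm.

**Checks that disagreed:**
- **Dish in the scene camera:** it put the roll-to-dish distance at 268 mm instead of 280 mm, because it measured the glass dish wrongly. The offsets it gave from the line (up to 5 mm) are therefore less reliable, though still within tolerance.
- **Wrong labels:** in the last pictures the network also called the middle weight "large" in the top view and the small weight "white connector" in the scene view. The pictures showed which was which.

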